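Kit gearbox parts onto two assembly posts

TASK

Kit the gearbox parts on the two post stands in the order the fitter needs them. On the post with the round base put the large gear first, then the plain flat ring on it, then the small gear on top; on the post with the square base put the tall sleeve first, then the hexagon nut on top. Every part goes over its post and lies flat and fully down on what is beneath it.

Things in the scene. Friction and masses are not known exactly. Their poses are not given: they have to be found in the camera images.
- big_gear_c (a point): The large gear: bright steel spur gear lying flat, 60 mm across the tooth tips, 16 mm high. It has a round through bore of 24 mm on its axis. The point is its centre, half-way up; z is its axis, upright at the start.
- flat_ring_c (a point): The plain flat ring: dark steel ring without teeth, lying flat, 50 mm outer diameter, 14 mm high. It has a round through bore of 24 mm on its axis. The point is its centre, half-way up; z is its axis, upright at the start.
- small_gear_c (a point): The small gear: bright steel spur gear lying flat, 44 mm across the tooth tips, 16 mm high. It has a round through bore of 24 mm on its axis. The point is its centre, half-way up; z is its axis, upright at the start.
- sleeve_c (a point): The tall sleeve: dark steel tube standing on end, 36 mm outer diameter, 30 mm high, the narrowest and tallest part. It has a round through bore of 24 mm on its axis. The point is its centre, half-way up; z is its axis, upright at the start.
- hex_nut_c (a point): The hexagon nut: bright steel six-sided nut lying flat, 44 mm across flats (51 mm across corners), 16 mm high, with a through bore 24 mm across. The point is its centre, half-way up; z is its axis, upright at the start; its x axis is square to one pair of flats.
- round_stand_seat (a point): The stand with the round base, fixed to the bench: aluminium disc of 78 mm diameter, 12 mm high, with an upright steel post of 16 mm diameter in its middle. The post stands 54 mm above the base, its last 10 mm tapering to a blunt tip 6 mm across. The point is on the post's axis at the level of the base's top face (12 mm above the bench), where the first part comes to lie; z up.
- square_stand_seat (a point): The stand with the square base, fixed to the bench: aluminium plate 76 x 76 mm, 12 mm high, with the same upright steel post (16 mm diameter, 54 mm above the base, last 10 mm tapering to a tip 6 mm across). The point is on the post's axis at the level of the base's top face (12 mm above the bench); z up.
Things that resemble listed ones, but are neither listed nor needed, are in the scene too. Leave any orange look-alike of the part that bears flat_ring_c alone.

How it is judged:
By the outcome, as a careful person would: the job done as asked, in the order asked, and still so for the second after the job is handed in, with the robot touching nothing.
It also fails if it takes over 115 s, if anything falls off the work surface, if the arm or the gripper's body presses on something with over 40 N, if the wrist force passes 120 N, or if a joint passes its speed limit or range.

ROBOT

A 6-joint arm with a two-finger parallel gripper is mounted at the origin on a cart in front of the work surface, level with it; the furniture and walls round the work are solid. World frame = base frame: x ahead of the robot, y to its left, z up, the work surface at z = 0. Lengths are in m, angles in rad, forces in N, time in s.
With the tool pointing down it reaches from about 0.425 to 0.925 m from the base axis. Payload 12.5 kg.
Tool frame: the origin (TCP) lies on the mounting face of the last link; the fingertips stand 173 mm ahead of it and the grasp point (between the pads) lies robot.hold_point_z ahead of it (robot.hold_point_z is the distance from the TCP to the grasp point, in m); z points along the fingers, y is the line along which they close (so a half turn about z gives the same grasp; the last joint's range is limited). The gripper opens to 85 mm and grips with 20 to 120 N. Pads are 22 mm wide; open, the fingers measure 114 mm over their backs; the gripper's body (76 mm by 85 mm) begins 54 mm behind the grasp point. The pads swing forward as they close: fully open they stand 13 mm farther back than shut.
Start: joints at [-1.35, 0.491, 1.559, -0, 1.092, -0.106], TCP at [0.201, -0.592, 0.405] pointing down, gripper open.
Joint ranges: [-3.1, 3.1], [-0.84, 2.19], [0.05, 2.79], [-1.13, 4.28], [0.06, 2.93], [-2.69, 2.69]. Speed limits (rad/s): [2.22, 2.22, 2.79, 3.14, 3.14, 3.14].

INTERFACE

Orientations are given as a rotation vector (axis times angle).
In Python, from station import robot gives the robot as it stands.
- The arm moves only by the shell command python3 -m handwheel 'ROWS' [FORCE]. ROWS is JSON, a list of rows, each a list of 3 entries, a list of its own where there are three numbers: the opening, from -1 (shut) to 1 (fully open), so that 0 is half open, then the shift along the tool's x, y, z each as a share of 20 cm, from -1 to 1, then the turn, a rotation vector about the tool's x, y, z each as a share of 60 degrees, from -1 to 1. A call has 1 to 5 rows; each row is the pose to reach, as a shift and turn from the pose commanded when the call began, along the tool's axes at that moment; what a row does not reach only later rows make up. A row lasts 1/12 s, in which the tool goes at most 41.7 mm and 7.16 degrees, less where a joint would pass 70% of its speed; a pose out of reach is approached as far as the arm can. A call with a number of a shift or a turn outside -1 to 1 is refused whole. A call with a gripper value outside its range is refused whole. The fingers move at their own pace and stop on an object; FORCE is the grip in N (left out, the last holds). Time passes only in rows, so rows that repeat a pose let the fingers close. It gives the time, the measured TCP pose, the force, the opening and the grip force at its end, in the units of the state.
- robot.read_state(): the state, without advancing time (a new reading comes with each control period).
- robot.get_image(name): name is "scene" or "top"; returns (picture, depth): 420x560x3 uint8, blue, green, red; 420x560 float32, m along the optical axis (not along the pixel's ray), 0 where there is no reading.
- robot.calibration(name): a dict with "fx", "fy", "cx", "cy" (pixels), "R" (3x3) and "t" (3): a world point X has camera coordinates R X + t. Camera axes: x right, y down, z forward; pixel columns grow to the right and rows downward; lengths in m; the calibration is good to about 2 mm. A picture is of the moment at which its call begins. calibration takes no time and is no camera call.
- robot.job_done(): hands the job in; it is judged then, once.
The state is a dict: "time": time; "joints": joint angles; "qd": joint speeds; "joint_efforts": joint torques, N m; "eef_pos": TCP position; "ee_rot": TCP orientation; "contact_force": force on the tool from outside, world axes, zero at the start; "moment": the same for the moment, N m; "gripper_width": opening from 0.0 (shut) to 1.0 (fully open); "finger_force": force on a finger pad.
Only numpy, scipy, OpenCV 4.12 (cv2) and the standard library are available. Lean on these libraries where they do the work, as an engineer would, in place of code of your own. Each camera call takes 0.05 s, during which the arm holds its last target. There are 200 camera calls.

## Working session

There is one attempt and no reset: what is moved stays moved. The work goes in short steps, Python scripts to look and compute and a shell command to move; the robot and the scene stay as the last step left them, time stands still between calls to the robot, and variables do not carry over. Pictures are saved under pics/ and viewed, at most 14 in all, crops included, and the job is handed in when it is done.

```bash
ls; mkdir -p pics
python3 - <<'E'
from station import robot
import cv2
for n in("scene","top"):
    p,d=robot.get_image(n); cv2.imwrite(f"pics/{n}0.png",p)
    c=robot.calibration(n); print(n,c)
print(robot.read_state(),robot.hold_point_z)
E
```

```text
pics
scene {'fx': 431.66893404352766, 'fy': 431.66893404352766, 'cx': 280.3259033010301, 'cy': 206.1124143908595, 'R': array([[-0.89339608, -0.44923204, -0.00583347],
       [-0.23936584,  0.48693901, -0.83999667],
       [ 0.38019396, -0.74905339, -0.5425602 ]]), 't': array([0.4542952 , 0.14628964, 0.68456146])}
top {'fx': 438.56876229888115, 'fy': 438.56876229888115, 'cx': 280.54209542104195, 'cy': 213.17424584589583, 'R': array([[ 0.01923436, -0.99941605, -0.02824181],
       [-0.9839677 , -0.01391263, -0.17780329],
       [ 0.17730655,  0.03120896, -0.98366071]]), 't': array([0.03045108, 0.52112684, 0.85018496])}
{'time': 0.1, 'joints': array([-1.34958956e+00,  4.91481716e-01,  1.55941127e+00,  6.13272535e-06,
        1.09170444e+00, -1.05578780e-01]), 'qd': array([ 7.37891741e-05, -9.36120544e-05, -3.48472481e-03,  4.15324323e-04,
       -6.11394037e-04,  1.67337928e-04]), 'joint_efforts': array([ 3.29941024e-03, -6.19449162e+01, -2.62025732e+01, -3.86242709e-05,
        2.92691213e-03, -8.66166232e-06]), 'eef_pos': array([ 0.20065142, -0.59187578,  0.40418916]), 'ee_rot': array([-3.09876068e+00, -5.10864978e-01,  8.26383806e-05]), 'contact_force': array([ 0.11194508,  0.229813  , -0.3895199 ]), 'moment': array([0.00612278, 0.00092485, 0.00367083]), 'finger_force': 0.0, 'gripper_width': 1.0014058932907157} 0.1547
```

View pics/scene0.png

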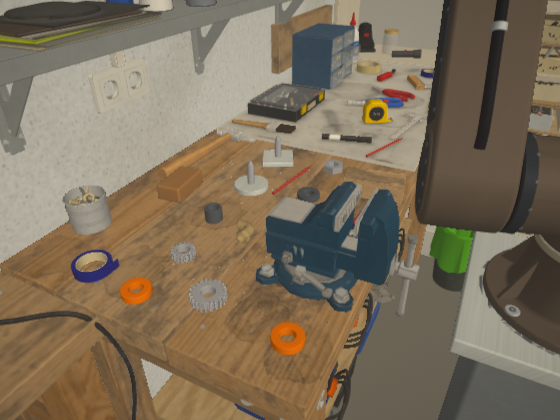

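View pics/top0.png

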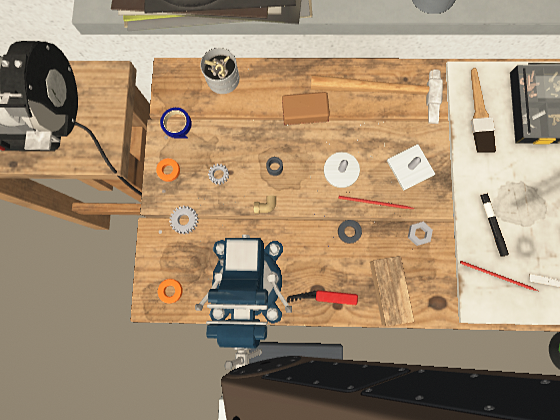

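The scene view shows, in top-view pixels, the big gear (183,220), small gear (218,174), sleeve (274,166), round stand (342,168), square stand (411,167), dark ring (350,231) and nut (421,233). Ring candidates are the dark one (350,231) and the orange ones (168,170) and (170,291). The dark one fits "dark steel", and I leave the orange ones alone. The vise stands at (245,280).

```bash
cat > h.py <<'E'
from station import robot
import numpy as np, cv2
from scipy.spatial.transform import Rotation as Ro
def cloud(n="top"):
    p,d=robot.get_image(n); c=robot.calibration(n)
    v,u=np.indices(d.shape)
    X=np.dstack([(u-c['cx'])/c['fx']*d,(v-c['cy'])/c['fy']*d,d])-c['t']
    W=X@c['R']; W[d==0]=np.nan
    return p,W
def proj(P,n="top"):
    c=robot.calibration(n); q=c['R']@np.array(P)+c['t']; return c['fx']*q[0]/q[2]+c['cx'],c['fy']*q[1]/q[2]+c['cy']
def top_at(W,u,v,r,lo,hi):
    "min-enclosing circle centre of points with z in lo..hi near pixel"
    w=W[v-r:v+r+1,u-r:u+r+1].reshape(-1,3); w=w[(w[:,2]>lo)&(w[:,2]<hi)]
    (x,y),R=cv2.minEnclosingCircle((w[:,:2]*1000).astype(np.float32))
    return np.round([x/1000,y/1000,np.median(w[:,2]),2*R/1000,len(w)],4)
E
python3 - <<'E'
from h import *
p,W=cloud(); np.save('W0.npy',W)
z=W[...,2]
print('table',[np.round(W[v,u],4) for u,v in((310,215),(200,195),(450,200),(330,270))])
for n,u,v,r,lo,hi in(("big",183,220,20,.01,.03),("small",218,174,16,.01,.03),("sleeve",274,166,14,.024,.045),("ring",350,231,17,.009,.03),("nut",421,233,18,.01,.03),("rbase",342,169,24,.008,.02),("rpost",342,165,24,.05,.08),("sbase",411,167,28,.008,.02),("spost",411,165,24,.05,.08)):
    print(n,top_at(W,u,v,r,lo,hi))
w=W[225:350,190:300].reshape(-1,3); w=w[w[:,2]>.03]; print('vise',np.nanmin(w,0),np.nanmax(w,0))
w=W[0:60].reshape(-1,3);print('shelf',np.nanmin(w[w[:,2]>.2],0))
c=p[140:250,140:450]; cv2.imwrite('pics/c1.png',cv2.resize(c,None,fx=2.55,fy=2.55,interpolation=cv2.INTER_CUBIC))
E
```

```text
table [array([ 0.5262, -0.0228, -0.0016]), array([ 0.5669,  0.2173, -0.    ]), array([ 0.5633, -0.3228, -0.0021]), array([ 0.4092, -0.0653,  0.0028])]
big [5.094e-01 2.474e-01 1.590e-02 6.070e-02 4.760e+02]
small [6.124e-01 1.778e-01 1.510e-02 4.580e-02 1.980e+02]
sleeve [6.289e-01 5.550e-02 2.880e-02 3.640e-02 1.290e+02]
ring [ 4.905e-01 -1.056e-01  1.410e-02  4.990e-02  3.430e+02]
nut [ 4.872e-01 -2.514e-01  1.610e-02  5.100e-02  3.040e+02]
rbase [ 6.253e-01 -8.900e-02  1.230e-02  7.860e-02  8.980e+02]
rpost [ 6.247e-01 -8.910e-02  6.030e-02  1.500e-02  4.900e+01]
sbase [ 6.325e-01 -2.369e-01  1.240e-02  1.043e-01  1.124e+03]
spost [ 6.324e-01 -2.377e-01  5.970e-02  1.530e-02  5.400e+01]
vise [0.25315701 0.01478789 0.03003973] [0.47264155 0.20553597 0.16497653]
shelf [ 0.72321062 -0.37125133  0.20035704]
```

View pics/c1.png

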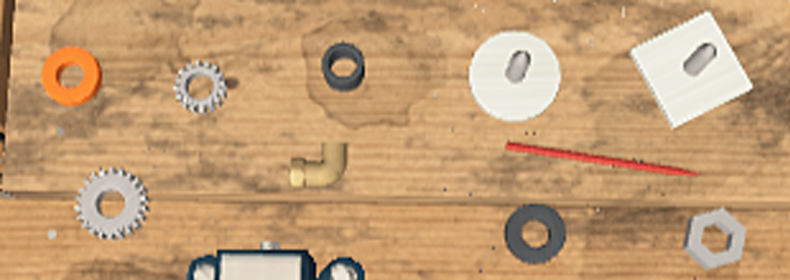

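The crop confirms it. The dark ring is at crop (535,233), the nut at (716,240), the bright gears at (200,86) and (112,204), and the sleeve at (343,66). One more script gives the nut's angle and the vise and shelf clearances.

```bash
python3 - <<'E'
from h import *
W=np.load('W0.npy')
w=W[215:252,403:440].reshape(-1,3); w=w[(w[:,2]>.01)&(w[:,2]<.03)][:,:2]
for a in range(-30,31,5):
    t=np.radians(a); print(a,round(np.ptp(w@[np.cos(t),np.sin(t)])*1000,1),end='; ')
print()
f=W.reshape(-1,3)
for y0,y1 in((-.4,-.1),(-.1,.1),(.1,.3)):
  for x0 in np.arange(.25,.95,.05):
    m=(f[:,0]>x0)&(f[:,0]<x0+.05)&(f[:,1]>y0)&(f[:,1]<y1)
    if m.any(): print(y0,round(x0,2),round(f[m,2].max(),3),end=' | ')
  print()
print(Ro.from_rotvec(robot.read_state()['ee_rot']).as_matrix().round(3))
E
python3 -m handwheel '[[1,[0,0,0],[0,0,0.312]],[1,[0,0,0],[0,0,0.312]],[1,[0,0,0],[0,0,0.312]],[1,[0,0,0],[0,0,0.312]]]' 40
```

```text
-30 47.8; -25 49.0; -20 49.7; -15 50.1; -10 50.1; -5 49.7; 0 48.9; 5 47.8; 10 46.3; 15 44.4; 20 44.7; 25 46.2; 30 47.7; 
-0.4 0.25 0.65 | -0.4 0.3 0.587 | -0.4 0.35 0.049 | -0.4 0.4 0.05 | -0.4 0.45 0.03 | -0.4 0.5 0.032 | -0.4 0.55 0.031 | -0.4 0.6 0.07 | -0.4 0.65 0.027 | -0.4 0.7 0.365 | -0.4 0.75 0.396 | -0.4 0.8 0.036 | -0.4 0.85 0.085 | -0.4 0.9 0.08 | 
-0.1 0.25 0.607 | -0.1 0.3 0.163 | -0.1 0.35 0.163 | -0.1 0.4 0.118 | -0.1 0.45 0.117 | -0.1 0.5 0.025 | -0.1 0.55 0.023 | -0.1 0.6 0.07 | -0.1 0.65 0.015 | -0.1 0.7 0.39 | -0.1 0.75 0.391 | -0.1 0.8 0.039 | -0.1 0.85 0.084 | -0.1 0.9 0.079 | 
0.1 0.25 0.163 | 0.1 0.3 0.163 | 0.1 0.35 0.161 | 0.1 0.4 0.118 | 0.1 0.45 0.116 | 0.1 0.5 0.02 | 0.1 0.55 0.019 | 0.1 0.6 0.02 | 0.1 0.65 0.021 | 0.1 0.7 0.399 | 0.1 0.75 0.398 | 0.1 0.8 0.091 | 0.1 0.85 0.084 | 0.1 0.9 0.079 | 
[[ 0.947  0.321 -0.   ]
 [ 0.321 -0.947  0.001]
 [ 0.    -0.001 -1.   ]]
time: 0.48
eef_pos: [0.2006, -0.5919, 0.4045]
ee_rot: [-3.141, 0.005, 0.0]
contact_force: [0.0, -0.9, -0.2]
gripper_width: 0.997
finger_force: 0.0
```

```bash
python3 -m handwheel '[[1,[0.8,-0.5,0],[0,0,0]],[1,[0.8,-0.5,0],[0,0,0]],[1,[0.8,-0.5,0],[0,0,0]],[1,[0.8,-0.5,0],[0,0,0]],[1,[0.8,-0.5,0],[0,0,0]]]' | head -2
python3 -m handwheel '[[1,[0.5,-0.8,0.2],[0,0,0]],[1,[0.5,-0.8,0.2],[0,0,0]],[1,[0.5,-0.8,0.2],[0,0,0]],[1,[0.5,-0.8,0.2],[0,0,0]],[1,[0.5,-0.8,0.2],[0,0,0]]]' | head -2
python3 -m handwheel '[[1,[0.2,-1,0],[0,0,0]],[1,[0.2,-1,0],[0,0,0]],[1,[0.2,-1,0],[0,0,0]],[1,[0.2,-1,0],[0,0,0]],[1,[0.2,-1,0],[0,0,0]]]' | head -2
python3 -m handwheel '[[1,[0,-1,0],[0,0,0]],[1,[0,-1,0],[0,0,0]],[1,[0,-1,0],[0,0,0]],[1,[0,-1,0],[0,0,0]],[1,[0,-1,0],[0,0,0]]]'
```

```text
time: 0.9
eef_pos: [0.3635, -0.4895, 0.4047]
time: 1.32
eef_pos: [0.4618, -0.3289, 0.3639]
time: 1.73
eef_pos: [0.5006, -0.1296, 0.3647]
time: 2.15
eef_pos: [0.5001, 0.0707, 0.3648]
ee_rot: [-3.142, -0.006, -0.0]
contact_force: [1.1, -0.7, 0.1]
gripper_width: 1.002
finger_force: 0.0
```

```bash
python3 -m handwheel '[[1,[0.045,-0.885,0],[0,0,0]],[1,[0.045,-0.885,0],[0,0,0]],[1,[0.045,-0.885,0],[0,0,0]],[1,[0.045,-0.885,0],[0,0,0]],[1,[0.045,-0.885,0],[0,0,0]]]' | head -2
python3 -m handwheel '[[1,[0,0,0.7],[0,0,0]],[1,[0,0,0.7],[0,0,0]],[1,[0,0,0.7],[0,0,0]],[1,[0,0,0.7],[0,0,0]],[1,[0,0,0.7],[0,0,0]]]'
python3 - <<'E'
from h import *
a,W=cloud(); b,_=cloud('scene')
u,v=proj([.51,.247,.016]); u,v=int(u),int(v); c1=a[max(0,v-60):v+60,u-70:u+70]
u,v=proj([.51,.247,.016],'scene'); u,v=int(u),int(v); c2=b[v-60:v+60,u-70:u+70]
cv2.imwrite('pics/g1.png',cv2.resize(np.hstack([c1,c2]),None,fx=2.8,fy=2.8))
E
```

```text
time: 2.57
eef_pos: [0.5092, 0.2497, 0.3646]
time: 2.98
eef_pos: [0.5089, 0.2446, 0.2209]
ee_rot: [3.139, 0.004, -0.01]
contact_force: [-0.2, 0.1, 0.2]
gripper_width: 1.003
finger_force: 0.0
```

View pics/g1.png

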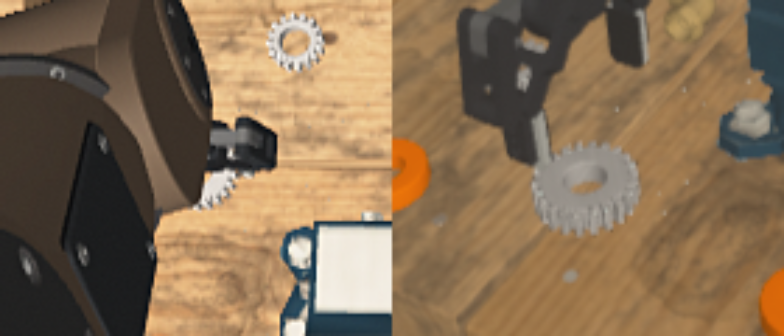

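The picture shows the open fingers straddling the gear, which is at about (585,185) in the right half. Next I descend and close.

```bash
python3 -m handwheel '[[1,[0,0,0.15],[0,0,0]],[1,[0,0,0.25],[0,0,0]],[1,[0,0,0.25],[0,0,0]],[1,[0,0,0.25],[0,0,0]]]'
python3 -m handwheel '[[-1,[0,0,0],[0,0,0]],[-1,[0,0,0],[0,0,0]],[-1,[0,0,0],[0,0,0]],[-1,[0,0,0],[0,0,0]],[-1,[0,0,0],[0,0,0]]]' 50
python3 -m handwheel '[[-1,[0,0,0],[0,0,0]],[-1,[0,0,0],[0,0,0]],[-1,[0,0,0],[0,0,0]]]'
```

```text
time: 3.42
eef_pos: [0.51, 0.2451, 0.1759]
ee_rot: [-3.141, -0.001, -0.001]
contact_force: [0.1, 0.4, 1.2]
gripper_width: 0.998
finger_force: 0.0
time: 3.83
eef_pos: [0.51, 0.2453, 0.1771]
ee_rot: [-3.14, -0.0, -0.005]
contact_force: [-2.1, -1.0, 15.0]
gripper_width: 0.669
finger_force: 49.8
time: 4.08
eef_pos: [0.51, 0.2453, 0.1771]
ee_rot: [-3.14, -0.0, -0.005]
contact_force: [-2.1, -1.3, 15.6]
gripper_width: 0.675
finger_force: 49.8
```

```bash
python3 -m handwheel '[[-1,[0,0,-0.1],[0,0,0]],[-1,[0,0,-0.3],[0,0,0]],[-1,[0,0,-0.5],[0,0,0]],[-1,[0,0,-0.5],[0,0,0]]]'
python3 -m handwheel '[[-1,[0.3,0.8,0],[0,0,0]],[-1,[0.3,0.8,0],[0,0,0]],[-1,[0.3,0.8,0],[0,0,0]],[-1,[0.3,0.8,0],[0,0,0]],[-1,[0.3,0.8,0],[0,0,0]]]' |head -2
python3 -m handwheel '[[-1,[0.28,0.87,0],[0,0,0]],[-1,[0.28,0.87,0],[0,0,0]],[-1,[0.28,0.87,0],[0,0,0]],[-1,[0.28,0.87,0],[0,0,0]],[-1,[0.28,0.87,0],[0,0,0]]]' |head -2
python3 -m handwheel '[[-1,[0,0,0],[0,0,0]],[-1,[0,0,0],[0,0,0]]]'
```

```text
time: 4.42
eef_pos: [0.5104, 0.2455, 0.2821]
ee_rot: [-3.138, -0.001, -0.016]
contact_force: [1.5, 0.6, 0.2]
gripper_width: 0.668
finger_force: 54.2
time: 4.83
eef_pos: [0.5714, 0.0799, 0.2754]
time: 5.25
eef_pos: [0.6265, -0.0934, 0.2753]
time: 5.42
eef_pos: [0.6254, -0.0894, 0.2747]
ee_rot: [-3.141, 0.003, 0.0]
contact_force: [-1.0, -0.3, -1.0]
gripper_width: 0.669
finger_force: 54.3
```

Run:
```python
from h import *
b,W=cloud('scene')
u,v=proj([.625,-.089,.07],'scene'); u,v=int(u),int(v); print(u,v)
cv2.imwrite('pics/s1.png',cv2.resize(b[v-70:v+70,u-80:u+80],None,fx=4,fy=4))
# gear in hand: points near expected z
f=W.reshape(-1,3); m=(np.hypot(f[:,0]-.625,f[:,1]+.089)<.034)&(f[:,2]>.085)&(f[:,2]<.13)
print(m.sum(),f[m].min(0),f[m].max(0))
m=(np.hypot(f[:,0]-.625,f[:,1]+.089)<.02)&(f[:,2]>.03)&(f[:,2]<.07); print('post',f[m].min(0),f[m].max(0))
```

```text
251 158
370 [ 0.59460409 -0.12072721  0.09398788] [ 0.65047806 -0.05661891  0.12997422]
post [ 0.61706156 -0.08952486  0.03118628] [ 0.63438738 -0.07556448  0.0645525 ]
```

View pics/s1.png

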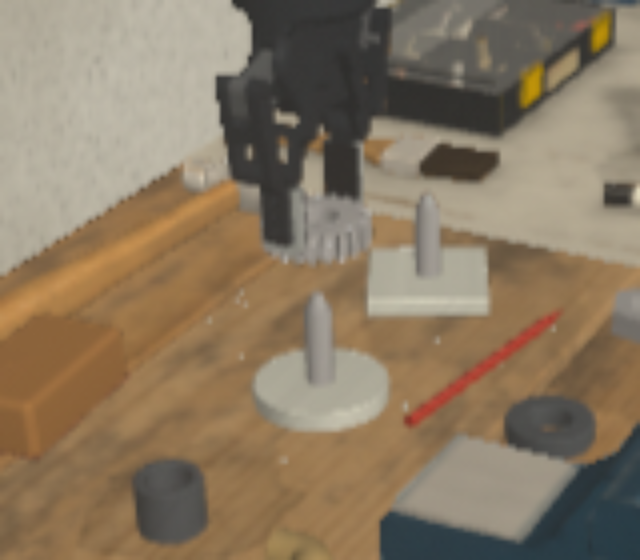

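Gear at (318,230) is above the post tip at (318,295) in the crop, and the post axis is aligned with it. I lower it.

```bash
python3 -m handwheel '[[-1,[0,0,0.15],[0,0,0]],[-1,[0,0,0.25],[0,0,0]],[-1,[0,0,0.35],[0,0,0]],[-1,[0,0,0.37],[0,0,0]],[-1,[0,0,0.37],[0,0,0]]]'
python3 -m handwheel '[[-1,[0,0,0.04],[0,0,0]],[-1,[0,0,0.055],[0,0,0]],[-1,[0,0,0.055],[0,0,0]]]'
```

```text
time: 5.88
eef_pos: [0.6253, -0.0874, 0.1999]
ee_rot: [-3.141, -0.003, 0.004]
contact_force: [0.2, 0.2, -1.5]
gripper_width: 0.664
finger_force: 54.3
time: 6.13
eef_pos: [0.6256, -0.0886, 0.1898]
ee_rot: [3.141, 0.001, 0.0]
contact_force: [0.0, 0.0, -1.2]
gripper_width: 0.665
finger_force: 54.3
```

```bash
python3 -m handwheel '[[-1,[0,0,0.004],[0,0,0]],[0.9,[0,0,0.004],[0,0,0]],[0.9,[0,0,0.004],[0,0,0]],[0.9,[0,0,0.004],[0,0,0]],[0.9,[0,0,0.004],[0,0,0]]]'
python3 -m handwheel '[[0.9,[0,0,-0.2],[0,0,0]],[0.9,[0,0,-0.4],[0,0,0]],[0.9,[0,0,-0.55],[0,0,0]],[0.9,[0,0,-0.55],[0,0,0]]]'
python3 -m handwheel '[[1,[-0.675,0.08,0],[0,0,0]],[1,[-0.675,0.08,0],[0,0,0]],[1,[-0.675,0.08,0],[0,0,0]],[1,[-0.675,0.08,0],[0,0,0]],[1,[-0.675,0.08,0],[0,0,0]]]'
python3 - <<'E'
from h import *
p,W=cloud()
u,v=map(int,proj([.625,-.089,.025])); print(top_at(W,u,v,24,.02,.035), top_at(W,350,231,17,.009,.03))
b,_=cloud('scene'); cv2.imwrite('pics/s2.png',cv2.resize(b[100:240,170:370],None,fx=4,fy=4))
E
```

```text
time: 6.55
eef_pos: [0.6257, -0.089, 0.1892]
ee_rot: [3.141, -0.0, 0.001]
contact_force: [0.2, 1.1, -0.5]
gripper_width: 0.944
finger_force: 0.0
time: 6.88
eef_pos: [0.6264, -0.089, 0.3052]
ee_rot: [3.139, 0.0, 0.014]
contact_force: [0.3, -0.0, 0.6]
gripper_width: 0.954
finger_force: 0.0
time: 7.3
eef_pos: [0.4884, -0.1051, 0.2991]
ee_rot: [-3.141, 0.002, 0.002]
contact_force: [1.8, -1.1, -0.7]
gripper_width: 0.999
finger_force: 0.0
[ 6.151e-01 -6.370e-02  2.810e-02  9.450e-02  2.050e+02] [ 0.  0. nan  0.  0.]
  return _methods._mean(a, axis=axis, dtype=dtype,
  ret = ret.dtype.type(ret / rcount)
```

View pics/s2.png

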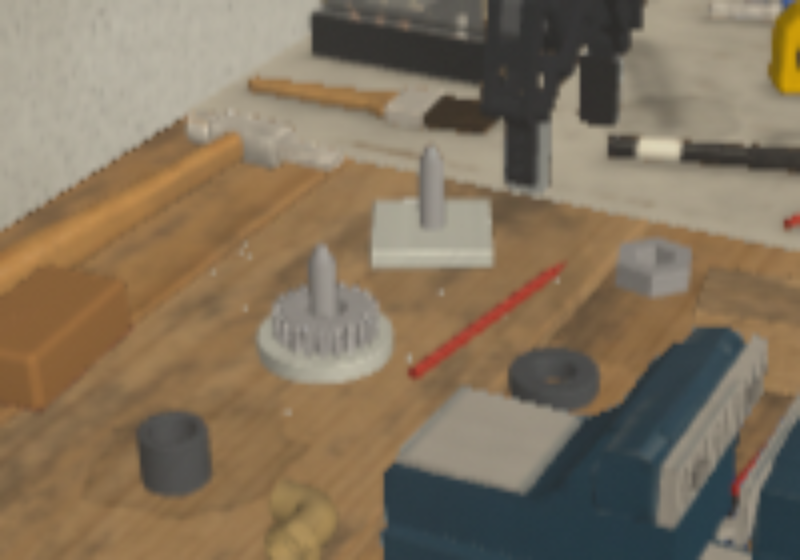

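The large gear is seated flat on the round base, at (325,330). The gripper is above the dark ring at (553,378), so I take that next.

```bash
python3 -m handwheel '[[1,[0.01,0,0.2],[0,0,0]],[1,[0.01,0,0.4],[0,0,0]],[1,[0.01,0,0.55],[0,0,0]],[1,[0.01,0,0.58],[0,0,0]],[1,[0.01,0,0.58],[0,0,0]]]'
python3 -m handwheel '[[-1,[0,0,0],[0,0,0]],[-1,[0,0,0],[0,0,0]],[-1,[0,0,0],[0,0,0]],[-1,[0,0,0],[0,0,0]],[-1,[0,0,0],[0,0,0]]]' 50
```

```text
time: 7.82
eef_pos: [0.4935, -0.1048, 0.1811]
ee_rot: [-3.141, -0.001, 0.005]
contact_force: [0.2, 0.2, 0.5]
gripper_width: 1.003
finger_force: 0.0
time: 8.23
eef_pos: [0.4944, -0.1065, 0.1869]
ee_rot: [3.137, 0.001, 0.016]
contact_force: [1.3, 0.4, 4.1]
gripper_width: 0.312
finger_force: 4.1
```

Run:
```python
from h import *
b,_=cloud('scene'); cv2.imwrite('pics/s3.png',cv2.resize(b[110:230,240:400],None,fx=4,fy=4)); s=robot.read_state(); print(s['gripper_width'],s['eef_pos'],s['finger_force'],s['contact_force'],s['joints'])
```

```text
0.21506254209940684 [ 0.49427828 -0.10616353  0.18680637] 28.046790480802883 [ -5.77001593 -27.08304314  54.70498193] [-3.42209789e-01  6.65817648e-01  2.03105845e+00 -1.24800377e-03
  4.34080637e-01  1.22982763e+00]
```

View pics/s3.png

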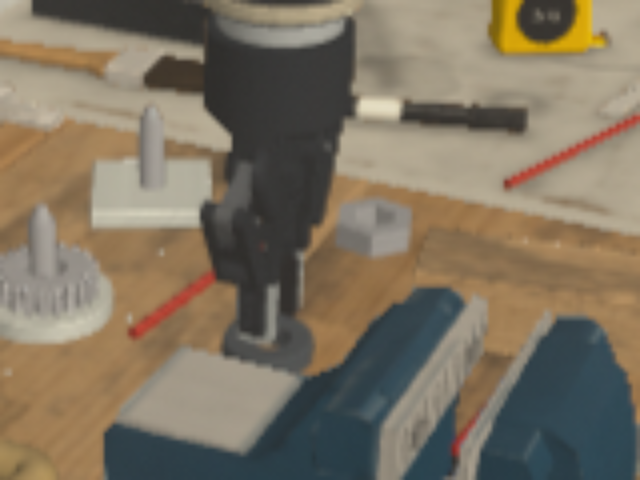

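The pads closed on top of the ring at (265,345), because the tips sit higher when partly open. I raise and open, then retry lower.

```bash
python3 -m handwheel '[[1,[0,0,-0.1],[0,0,0]],[1,[0,0,-0.2],[0,0,0]],[1,[0,0,-0.2],[0,0,0]],[1,[0,0,-0.2],[0,0,0]],[1,[0,0,-0.2],[0,0,0]]]'
python3 - <<'E'
from h import *
s,W=cloud('scene'); f=W.reshape(-1,3)
m=(np.hypot(f[:,0]-.4905,f[:,1]+.1056)<.04)&(f[:,2]>.01)&(f[:,2]<.019)
w=f[m]; print(cv2.minEnclosingCircle((w[:,:2]*1000).astype(np.float32)),m.sum())
# reference: same with nut
m=(np.hypot(f[:,0]-.4872,f[:,1]+.2514)<.04)&(f[:,2]>.01)&(f[:,2]<.021)
print(cv2.minEnclosingCircle((f[m][:,:2]*1000).astype(np.float32)),m.sum())
E
```

```text
time: 8.7
eef_pos: [0.4926, -0.1049, 0.2233]
ee_rot: [3.141, 0.0, 0.002]
contact_force: [-0.4, -0.9, -0.2]
gripper_width: 0.912
finger_force: 0.0
((490.7369384765625, -91.81033325195312), 25.24464988708496) 155
((489.36798095703125, -247.5133819580078), 26.05217933654785) 126
```

```bash
python3 -m handwheel '[[1,[-0.017,-0.045,0],[0,0,0]],[1,[-0.017,-0.045,0.15],[0,0,0]],[1,[-0.017,-0.045,0.27],[0,0,0]],[1,[-0.017,-0.045,0.27],[0,0,0]],[1,[-0.017,-0.045,0.27],[0,0,0]]]'
python3 -m handwheel '[[-1,[0,0,0],[0,0,0]],[-1,[0,0,0],[0,0,0]],[-1,[0,0,0],[0,0,0]],[-1,[0,0,0],[0,0,0]],[-1,[0,0,0],[0,0,0]]]' 40
python3 -m handwheel '[[-1,[0,0,0],[0,0,0]]]'
```

```text
time: 9.17
eef_pos: [0.4889, -0.0954, 0.168]
ee_rot: [-3.141, -0.0, 0.005]
contact_force: [0.4, 0.0, 1.0]
gripper_width: 0.997
finger_force: 0.0
time: 9.58
eef_pos: [0.4895, -0.0958, 0.1708]
ee_rot: [3.141, 0.0, 0.004]
contact_force: [-1.8, 3.2, 18.1]
gripper_width: 0.558
finger_force: 47.2
time: 9.67
eef_pos: [0.4895, -0.0959, 0.1708]
ee_rot: [3.141, 0.0, 0.004]
contact_force: [-1.6, 1.7, 16.7]
gripper_width: 0.564
finger_force: 47.2
```

```bash
python3 -m handwheel '[[-1,[0,0,-0.15],[0,0,0]],[-1,[0,0,-0.35],[0,0,0]],[-1,[0,0,-0.55],[0,0,0]],[-1,[0,0,-0.6],[0,0,0]],[-1,[0,0,-0.6],[0,0,0]]]'
python3 -m handwheel '[[-1,[0.2,-0.034,0],[0,0,0]],[-1,[0.4,-0.034,0],[0,0,0]],[-1,[0.6,-0.034,0],[0,0,0]],[-1,[0.68,-0.034,0],[0,0,0]],[-1,[0.68,-0.034,0],[0,0,0]]]'
python3 -m handwheel '[[-1,[0,0,0],[0,0,0]],[-1,[0,0,0],[0,0,0]]]' | head -2
python3 - <<'E'
from h import *
b,_=cloud('scene'); cv2.imwrite('pics/s4.png',cv2.resize(b[90:210,190:330],None,fx=4,fy=4))
E
```

```text
time: 10.08
eef_pos: [0.4893, -0.0959, 0.2923]
ee_rot: [3.139, 0.0, 0.01]
contact_force: [0.7, 0.0, -2.1]
gripper_width: 0.564
finger_force: 43.3
time: 10.5
eef_pos: [0.6277, -0.0889, 0.2866]
ee_rot: [-3.142, -0.001, 0.0]
contact_force: [-0.7, -0.1, -1.5]
gripper_width: 0.558
finger_force: 43.2
time: 10.67
eef_pos: [0.6243, -0.089, 0.2874]
```

View pics/s4.png

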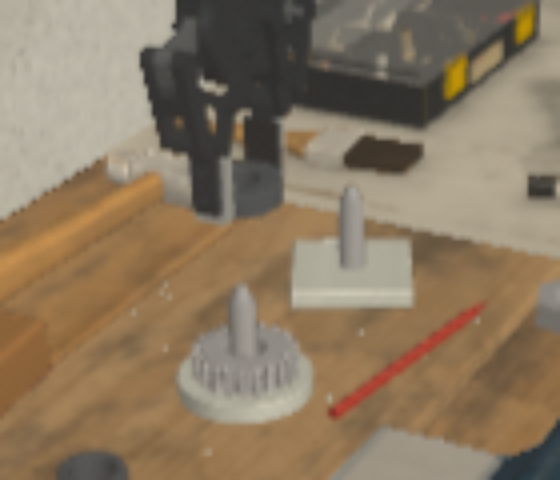

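The ring is held level at (250,190), above the post tip at (241,290). Next I lower it.

```bash
python3 -m handwheel '[[-1,[0.005,0,0.15],[0,0,0]],[-1,[0.005,0,0.25],[0,0,0]],[-1,[0.005,0,0.35],[0,0,0]],[-1,[0.005,0,0.4],[0,0,0]],[-1,[0.005,0,0.4],[0,0,0]]]'
python3 -m handwheel '[[-1,[0,0,0.03],[0,0,0]],[-1,[0,0,0.035],[0,0,0]],[-1,[0,0,0.035],[0,0,0]]]'
```

```text
time: 11.13
eef_pos: [0.6253, -0.0892, 0.2069]
ee_rot: [-3.141, 0.001, 0.006]
contact_force: [-0.6, -0.4, -1.4]
gripper_width: 0.56
finger_force: 43.2
time: 11.38
eef_pos: [0.6262, -0.0891, 0.2025]
ee_rot: [3.141, 0.0, 0.001]
contact_force: [0.9, -1.0, -0.8]
gripper_width: 0.565
finger_force: 43.2
```

```bash
python3 -m handwheel '[[-1,[0,0,0.01],[0,0,0]],[-1,[0,0,0.01],[0,0,0]],[0.8,[0,0,0.01],[0,0,0]],[0.8,[0,0,0.01],[0,0,0]],[0.8,[0,0,0.01],[0,0,0]]]'
python3 -m handwheel '[[0.9,[0,0,0],[0,0,0]],[0.9,[0,0,-0.2],[0,0,0]],[0.9,[0,0,-0.4],[0,0,0]],[0.9,[0,0,-0.5],[0,0,0]],[0.9,[0,0,-0.5],[0,0,0]]]'
python3 -m handwheel '[[1,[-0.03,-0.65,0],[0,0,0]],[1,[-0.03,-0.65,0],[0,0,0]],[1,[-0.03,-0.65,0],[0,0,0]],[1,[-0.03,-0.65,0],[0,0,0]],[1,[-0.03,-0.65,0],[0,0,0]]]' | head -2
python3 -m handwheel '[[1,[-0.03,-0.685,0],[0,0,0]],[1,[-0.03,-0.685,0],[0,0,0]],[1,[-0.03,-0.685,0],[0,0,0]],[1,[-0.03,-0.685,0],[0,0,0]],[1,[-0.03,-0.685,0],[0,0,0]]]' | head -2
python3 - <<'E'
from h import *
b,W=cloud('scene'); 
u,v=map(int,proj([.625,-.089,.04],'scene')); cv2.imwrite('pics/s5.png',cv2.resize(b[v-35:v+35,u-45:u+45],None,fx=5,fy=5,interpolation=2))
p,W=cloud(); u,v=map(int,proj([.625,-.089,.04]));print(top_at(W,u,v,24,.036,.048), np.round(W[v-16:v+20:3,u,2],3), np.round(W[v+4,u-16:u+18:3,2],3))
E
```

```text
time: 11.8
eef_pos: [0.6263, -0.0891, 0.2002]
ee_rot: [3.141, 0.0, 0.001]
contact_force: [0.4, 0.5, -0.5]
gripper_width: 0.899
finger_force: 0.0
time: 12.22
eef_pos: [0.6268, -0.0892, 0.3049]
ee_rot: [3.14, 0.0, 0.012]
contact_force: [0.4, -0.6, -0.3]
gripper_width: 0.95
finger_force: 0.0
time: 12.63
eef_pos: [0.6198, 0.0433, 0.2993]
time: 13.05
eef_pos: [0.6141, 0.1796, 0.2993]
[ 6.269e-01 -9.010e-02  4.210e-02  4.990e-02  3.640e+02] [-0.    -0.     0.044  0.044  0.063  0.061  0.051  0.041  0.043  0.038
  0.029  0.019] [0.009 0.023 0.034 0.046 0.04  0.04  0.038 0.043 0.043 0.043 0.026 0.013]
```

View pics/s5.png

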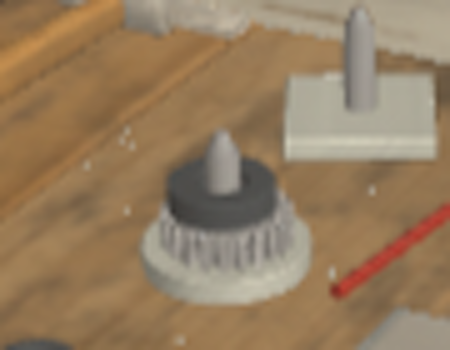

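The ring lies flat on the gear, at (222,190). Now the small gear.

```bash
python3 -m handwheel '[[1,[-0.008,0.004,0.2],[0,0,0]],[1,[-0.008,0.004,0.4],[0,0,0]],[1,[-0.008,0.004,0.6],[0,0,0]],[1,[-0.008,0.004,0.64],[0,0,0]],[1,[-0.008,0.004,0.64],[0,0,0]]]'
python3 -m handwheel '[[1,[0,0,0],[0,0,0]],[-1,[0,0,0],[0,0,0]],[-1,[0,0,0],[0,0,0]],[-1,[0,0,0],[0,0,0]],[-1,[0,0,0],[0,0,0]]]' 40
python3 -m handwheel '[[-1,[0,0,0],[0,0,0]],[-1,[0,0,0],[0,0,0]]]'
```

```text
time: 13.57
eef_pos: [0.6126, 0.1751, 0.1695]
ee_rot: [3.14, -0.003, -0.008]
contact_force: [-0.2, -0.6, 0.8]
gripper_width: 0.998
finger_force: 0.0
time: 13.98
eef_pos: [0.6129, 0.1773, 0.1738]
ee_rot: [-3.141, -0.0, -0.004]
contact_force: [-4.6, -2.2, 15.0]
gripper_width: 0.496
finger_force: 38.4
time: 14.15
eef_pos: [0.6129, 0.1772, 0.1738]
ee_rot: [-3.141, -0.0, -0.004]
contact_force: [-1.9, -1.1, 10.5]
gripper_width: 0.493
finger_force: 39.3
```

```bash
python3 -m handwheel '[[-1,[0,0,-0.15],[0,0,0]],[-1,[0,0,-0.35],[0,0,0]],[-1,[0,0,-0.55],[0,0,0]],[-1,[0,0,-0.63],[0,0,0]],[-1,[0,0,-0.63],[0,0,0]]]'
python3 -m handwheel '[[-1,[0.03,0.2,0],[0,0,0]],[-1,[0.03,0.4,0],[0,0,0]],[-1,[0.03,0.6,0],[0,0,0]],[-1,[0.03,0.665,0],[0,0,0]],[-1,[0.03,0.665,0],[0,0,0]]]' |head -2
python3 -m handwheel '[[-1,[0.03,0.2,0],[0,0,0]],[-1,[0.03,0.4,0],[0,0,0]],[-1,[0.03,0.6,0],[0,0,0]],[-1,[0.03,0.665,0],[0,0,0]],[-1,[0.03,0.665,0],[0,0,0]]]' |head -2
python3 -m handwheel '[[-1,[0,0,0],[0,0,0]],[-1,[0,0,0],[0,0,0]]]'
python3 - <<'E'
from h import *
b,_=cloud('scene'); cv2.imwrite('pics/s6.png',cv2.resize(b[90:210,190:330],None,fx=4,fy=4))
E
```

```text
time: 14.57
eef_pos: [0.6129, 0.1773, 0.3031]
ee_rot: [-3.14, -0.001, -0.012]
contact_force: [0.5, 0.2, -1.9]
gripper_width: 0.494
finger_force: 41.8
time: 14.98
eef_pos: [0.6185, 0.0411, 0.2971]
time: 15.4
eef_pos: [0.6246, -0.0909, 0.2972]
time: 15.57
eef_pos: [0.6246, -0.0873, 0.2975]
ee_rot: [-3.141, -0.002, 0.001]
contact_force: [0.2, 0.1, -1.1]
gripper_width: 0.49
finger_force: 41.7
```

View pics/s6.png

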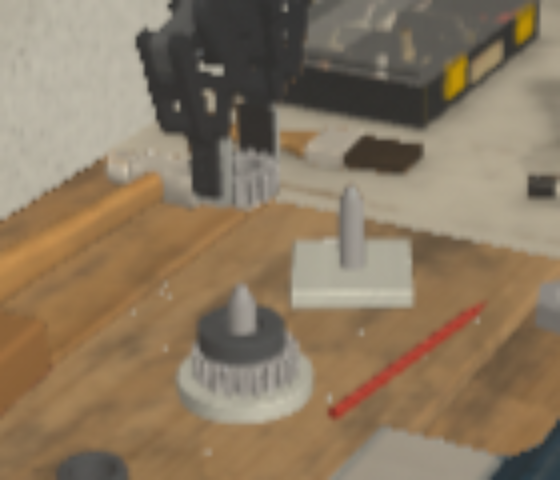

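The small gear at (250,180) is above the post tip at (241,290). I lower it.

```bash
python3 -m handwheel '[[-1,[0.003,0.007,0.12],[0,0,0]],[-1,[0.003,0.007,0.2],[0,0,0]],[-1,[0.003,0.007,0.28],[0,0,0]],[-1,[0.003,0.007,0.36],[0,0,0]],[-1,[0.003,0.007,0.36],[0,0,0]]]'
python3 -m handwheel '[[-1,[0,0,0.02],[0,0,0]],[-1,[0,0,0.04],[0,0,0]],[-1,[0,0,0.04],[0,0,0]]]'
```

```text
time: 16.03
eef_pos: [0.6247, -0.0885, 0.2231]
ee_rot: [-3.14, -0.003, 0.007]
contact_force: [-0.7, 0.4, -0.9]
gripper_width: 0.493
finger_force: 41.7
time: 16.28
eef_pos: [0.6253, -0.0898, 0.218]
ee_rot: [3.141, 0.001, 0.0]
contact_force: [-0.3, 0.3, -1.5]
gripper_width: 0.492
finger_force: 41.7
```

```bash
python3 -m handwheel '[[-1,[0,0,0.006],[0,0,0]],[-1,[0,0,0.006],[0,0,0]],[0.8,[0,0,0.006],[0,0,0]],[0.8,[0,0,0.006],[0,0,0]],[0.8,[0,0,0.006],[0,0,0]]]'
python3 -m handwheel '[[0.9,[0,0,0],[0,0,0]],[0.9,[0,0,-0.2],[0,0,0]],[0.9,[0,0,-0.4],[0,0,0]],[0.9,[0,0,-0.45],[0,0,0]],[0.9,[0,0,-0.45],[0,0,0]]]'
python3 -m handwheel '[[1,[0.016,-0.72,0],[0,0,0]],[1,[0.016,-0.72,0],[0,0,0]],[1,[0.016,-0.72,0],[0,0,0]],[1,[0.016,-0.72,0],[0,0,0]],[1,[0.016,-0.72,0],[0,0,0]]]'
python3 - <<'E'
from h import *
b,W=cloud('scene'); 
u,v=map(int,proj([.625,-.089,.04],'scene')); cv2.imwrite('pics/s7.png',cv2.resize(b[v-45:v+45,u-55:u+55],None,fx=5,fy=5,interpolation=2))
f=W.reshape(-1,3)
for X in((.625,-.089),(.629,.0555)):
  m=(np.hypot(f[:,0]-X[0],f[:,1]-X[1])<.03)&(f[:,2]>.025)&(f[:,2]<.061); w=f[m]
  h=np.histogram(w[:,2],np.arange(.025,.063,.002)); print(h[0],w.min(0),w.max(0))
E
```

```text
time: 16.7
eef_pos: [0.6253, -0.0904, 0.2171]
ee_rot: [3.141, -0.0, 0.001]
contact_force: [0.1, -0.3, 0.1]
gripper_width: 0.888
finger_force: 0.0
time: 17.12
eef_pos: [0.6256, -0.0903, 0.3103]
ee_rot: [3.14, 0.0, 0.009]
contact_force: [0.1, 1.3, -0.1]
gripper_width: 0.948
finger_force: 0.0
time: 17.53
eef_pos: [0.6279, 0.0576, 0.3054]
ee_rot: [-3.141, -0.006, 0.003]
contact_force: [0.3, 0.7, -0.2]
gripper_width: 1.001
finger_force: 0.0
[34 18 14 14 21 19 22 39 13 25 11 15 22 22 60 53  6  3] [ 0.59797784 -0.10917857  0.0250449 ] [ 0.65041952 -0.05942142  0.06085567]
[52 33  3  0  0  0  0  0  0  0  0  0  0  0  0  0  0  0] [0.61239379 0.04202577 0.02507408] [0.64693065 0.07885487 0.02932884]
```

View pics/s7.png

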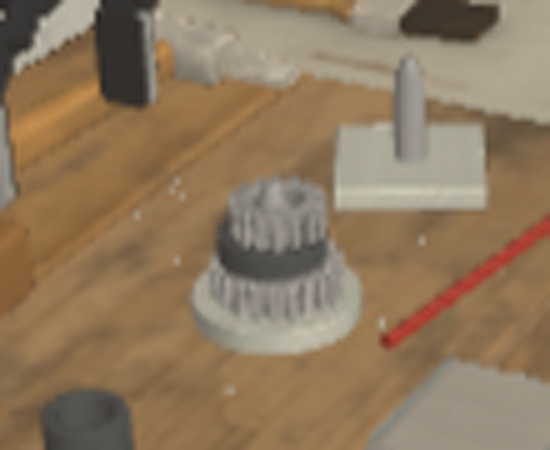

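The round post stack is complete and flat, with the small gear at (278,215). Now the sleeve.

```bash
python3 -m handwheel '[[1,[0.004,0,0.2],[0,0,0]],[1,[0.004,0,0.4],[0,0,0]],[1,[0.004,0,0.58],[0,0,0]],[1,[0.004,0,0.625],[0,0,0]],[1,[0.004,0,0.625],[0,0,0]]]'
python3 -m handwheel '[[1,[0,0,0],[0,0,0]],[-1,[0,0,0],[0,0,0]],[-1,[0,0,0],[0,0,0]],[-1,[0,0,0],[0,0,0]],[-1,[0,0,0],[0,0,0]]]' 40
python3 -m handwheel '[[-1,[0,0,0],[0,0,0]],[-1,[0,0,0],[0,0,0]],[-1,[0,0,0],[0,0,0]]]'
```

```text
time: 18.0
eef_pos: [0.6287, 0.0525, 0.1788]
ee_rot: [3.141, -0.002, -0.009]
contact_force: [-0.2, 0.7, 0.1]
gripper_width: 1.0
finger_force: 0.0
time: 18.42
eef_pos: [0.6294, 0.0537, 0.183]
ee_rot: [3.142, 0.0, 0.003]
contact_force: [0.4, 0.2, -0.1]
gripper_width: 0.455
finger_force: 0.0
time: 18.67
eef_pos: [0.6294, 0.0538, 0.1831]
ee_rot: [3.141, 0.0, 0.003]
contact_force: [-1.9, 0.0, 7.8]
gripper_width: 0.397
finger_force: 39.5
```

```bash
python3 -m handwheel '[[-1,[0,0,-0.15],[0,0,0]],[-1,[0,0,-0.35],[0,0,0]],[-1,[0,0,-0.55],[0,0,0]],[-1,[0,0,-0.72],[0,0,0]],[-1,[0,0,-0.72],[0,0,0]]]'
python3 -m handwheel '[[-1,[0.008,0.2,0],[0,0,0]],[-1,[0.008,0.4,0],[0,0,0]],[-1,[0.008,0.6,0],[0,0,0]],[-1,[0.008,0.728,0],[0,0,0]],[-1,[0.008,0.728,0],[0,0,0]]]' |head -2
python3 -m handwheel '[[-1,[0.008,0.2,0],[0,0,0]],[-1,[0.008,0.4,0],[0,0,0]],[-1,[0.008,0.6,0],[0,0,0]],[-1,[0.008,0.728,0],[0,0,0]],[-1,[0.008,0.728,0],[0,0,0]]]' |head -2
python3 -m handwheel '[[-1,[0,0,0.2],[0,0,0]],[-1,[0,0,0.2],[0,0,0]],[-1,[0,0,0.2],[0,0,0]]]'
python3 - <<'E'
from h import *
b,_=cloud('scene'); cv2.imwrite('pics/s8.png',cv2.resize(b[80:200,200:340],None,fx=4,fy=4))
E
```

```text
time: 19.08
eef_pos: [0.6298, 0.0539, 0.3331]
ee_rot: [3.141, 0.001, 0.017]
contact_force: [0.7, -0.0, -1.0]
gripper_width: 0.39
finger_force: 41.2
time: 19.5
eef_pos: [0.6305, -0.0964, 0.3254]
time: 19.92
eef_pos: [0.6319, -0.2419, 0.3252]
time: 20.17
eef_pos: [0.6322, -0.2367, 0.2842]
ee_rot: [-3.14, -0.001, 0.006]
contact_force: [0.4, 0.8, -0.5]
gripper_width: 0.394
finger_force: 41.0
```

View pics/s8.png

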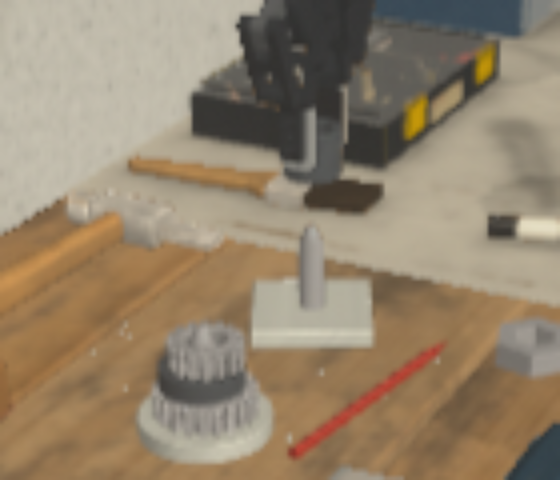

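The sleeve at (317,160) is over the square stand's post tip at (311,230). I lower it.

```bash
python3 -m handwheel '[[-1,[0,0,0.12],[0,0,0]],[-1,[0,0,0.22],[0,0,0]],[-1,[0,0,0.32],[0,0,0]],[-1,[0,0,0.4],[0,0,0]],[-1,[0,0,0.4],[0,0,0]]]'
python3 -m handwheel '[[-1,[0,0,0.02],[0,0,0]],[-1,[0,0,0.035],[0,0,0]],[-1,[0,0,0.035],[0,0,0]]]'
```

```text
time: 20.63
eef_pos: [0.6324, -0.2366, 0.2044]
ee_rot: [-3.14, -0.002, 0.004]
contact_force: [-0.5, 1.3, -1.6]
gripper_width: 0.396
finger_force: 41.0
time: 20.88
eef_pos: [0.6327, -0.2374, 0.1998]
ee_rot: [3.141, 0.001, 0.002]
contact_force: [0.0, 0.6, -1.8]
gripper_width: 0.396
finger_force: 41.0
```

```bash
python3 -m handwheel '[[-1,[0,0,0.018],[0,0,0]],[-1,[0,0,0.018],[0,0,0]],[0.8,[0,0,0.018],[0,0,0]],[0.8,[0,0,0.018],[0,0,0]],[0.8,[0,0,0.018],[0,0,0]]]'
python3 -m handwheel '[[0.9,[0,0,0],[0,0,0]],[0.9,[0,0,-0.2],[0,0,0]],[0.9,[0,0,-0.4],[0,0,0]],[0.9,[0,0,-0.5],[0,0,0]],[0.9,[0,0,-0.5],[0,0,0]]]'
python3 -m handwheel '[[1,[-0.725,0.07,0],[0,0,0.217]],[1,[-0.725,0.07,0],[0,0,0.217]],[1,[-0.725,0.07,0],[0,0,0.217]],[1,[-0.725,0.07,0],[0,0,0.217]],[1,[-0.725,0.07,0],[0,0,0.217]]]'
python3 - <<'E'
from h import *
b,W=cloud('scene')
cv2.imwrite('pics/s9.png',cv2.resize(b[100:200,220:360],None,fx=5,fy=5,interpolation=2))
f=W.reshape(-1,3)
m=(np.hypot(f[:,0]-.6325,f[:,1]+.2375)<.025)&(f[:,2]>.025)&(f[:,2]<.061); w=f[m]
print(np.histogram(w[:,2],np.arange(.025,.063,.002))[0])
s=robot.read_state();print(s['eef_pos'],Ro.from_rotvec(s['ee_rot']).as_matrix()[:,0])
E
```

```text
time: 21.3
eef_pos: [0.6324, -0.2375, 0.1953]
ee_rot: [3.141, 0.0, 0.0]
contact_force: [-1.2, 0.4, 0.1]
gripper_width: 0.809
finger_force: 0.0
time: 21.72
eef_pos: [0.633, -0.2377, 0.3004]
ee_rot: [3.138, 0.0, 0.011]
contact_force: [0.2, -0.2, 0.5]
gripper_width: 0.949
finger_force: 0.0
time: 22.13
eef_pos: [0.4839, -0.2515, 0.2948]
ee_rot: [-3.12, 0.359, 0.004]
contact_force: [0.5, -0.3, 0.8]
gripper_width: 1.003
finger_force: 0.0
[12  7  8 10 18 13 29 17  4  5  2  7  5  4  4  7  3  5]
[ 0.48591867 -0.25182491  0.2951037 ] [ 9.73882294e-01 -2.27051972e-01 -8.23922886e-04]
```

View pics/s9.png

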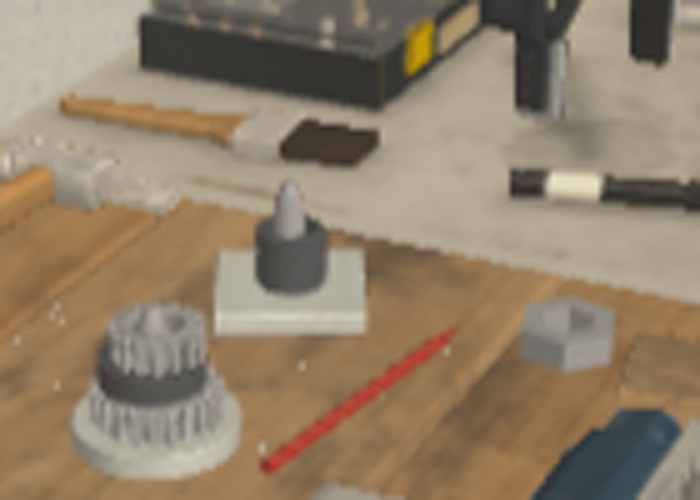

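The sleeve is seated at (291,255) and the nut is at (567,333). I grip the nut next.

```bash
python3 -m handwheel '[[1,[0.006,0,0.2],[0,0,0]],[1,[0.006,0,0.4],[0,0,0]],[1,[0.006,0,0.58],[0,0,0]],[1,[0.006,0,0.62],[0,0,0]],[1,[0.006,0,0.62],[0,0,0]]]'
python3 -m handwheel '[[1,[0,0,0],[0,0,0]],[-1,[0,0,0],[0,0,0]],[-1,[0,0,0],[0,0,0]],[-1,[0,0,0],[0,0,0]],[-1,[0,0,0],[0,0,0]]]' 40
python3 -m handwheel '[[-1,[0,0,0],[0,0,0]],[-1,[0,0,0],[0,0,0]],[-1,[0,0,0],[0,0,0]]]'
```

```text
time: 22.6
eef_pos: [0.4889, -0.2515, 0.1688]
ee_rot: [-3.119, 0.355, 0.006]
contact_force: [-0.6, 1.0, -0.1]
gripper_width: 1.003
finger_force: 0.0
time: 23.02
eef_pos: [0.4888, -0.2519, 0.1726]
ee_rot: [3.12, -0.356, 0.003]
contact_force: [-1.7, 0.9, 10.7]
gripper_width: 0.508
finger_force: 38.9
time: 23.27
eef_pos: [0.4888, -0.2519, 0.1726]
ee_rot: [3.12, -0.356, 0.003]
contact_force: [-1.7, 0.6, 10.0]
gripper_width: 0.503
finger_force: 40.1
```

```bash
python3 -m handwheel '[[-1,[0,0,-0.15],[0,0,0]],[-1,[0,0,-0.35],[0,0,0]],[-1,[0,0,-0.55],[0,0,0]],[-1,[0,0,-0.64],[0,0,0]],[-1,[0,0,-0.64],[0,0,0]]]'
python3 -m handwheel '[[-1,[0.2,-0.07,0],[0,0,0]],[-1,[0.4,-0.14,0],[0,0,0]],[-1,[0.6,-0.2,0],[0,0,0]],[-1,[0.69,-0.234,0],[0,0,0]],[-1,[0.69,-0.234,0],[0,0,0]]]' |head -2
python3 -m handwheel '[[-1,[0,0,0],[0,0,0]],[-1,[0,0,0],[0,0,0]],[-1,[0,0,0],[0,0,0]]]'
python3 - <<'E'
from h import *
b,_=cloud('scene'); cv2.imwrite('pics/s10.png',cv2.resize(b[80:200,200:340],None,fx=4,fy=4))
E
```

```text
time: 23.68
eef_pos: [0.4889, -0.2519, 0.3039]
ee_rot: [3.118, -0.356, 0.011]
contact_force: [0.0, -0.3, -0.5]
gripper_width: 0.503
finger_force: 42.6
time: 24.1
eef_pos: [0.6366, -0.2362, 0.2977]
time: 24.35
eef_pos: [0.6327, -0.2375, 0.2988]
ee_rot: [-3.121, 0.357, 0.002]
contact_force: [0.7, 0.4, -0.7]
gripper_width: 0.5
finger_force: 42.5
```

View pics/s10.png

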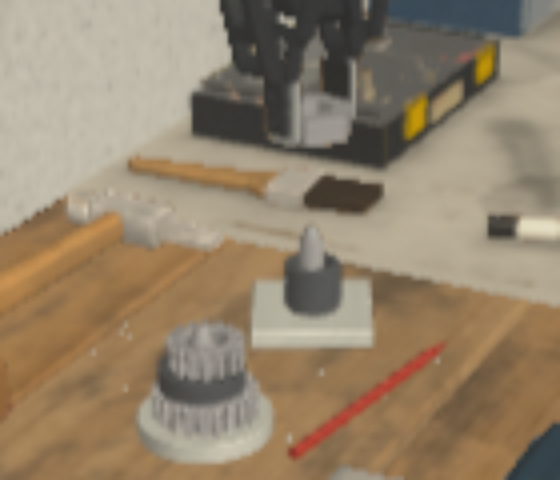

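The nut at (325,122) is held over the sleeve and post at (312,235). I lower it. That was my last picture, so from here I check by depth only.

```bash
python3 -m handwheel '[[-1,[0.004,0,0.12],[0,0,0]],[-1,[0.004,0,0.2],[0,0,0]],[-1,[0.004,0,0.3],[0,0,0]],[-1,[0.004,0,0.37],[0,0,0]],[-1,[0.004,0,0.37],[0,0,0]]]'
python3 -m handwheel '[[-1,[0,0,0.02],[0,0,0]],[-1,[0,0,0.04],[0,0,0]],[-1,[0,0,0.04],[0,0,0]]]'
```

```text
time: 24.82
eef_pos: [0.6334, -0.2375, 0.2224]
ee_rot: [-3.12, 0.357, 0.007]
contact_force: [-0.4, 0.1, -1.6]
gripper_width: 0.502
finger_force: 42.5
time: 25.07
eef_pos: [0.6344, -0.2376, 0.2173]
ee_rot: [3.121, -0.356, 0.001]
contact_force: [-0.2, -0.2, -0.6]
gripper_width: 0.505
finger_force: 42.5
```

```bash
python3 -m handwheel '[[-1,[0,0,0.008],[0,0,0]],[-1,[0,0,0.008],[0,0,0]],[0.8,[0,0,0.008],[0,0,0]],[0.8,[0,0,0.008],[0,0,0]],[0.8,[0,0,0.008],[0,0,0]]]'
python3 -m handwheel '[[0.9,[0,0,0],[0,0,0]],[0.9,[0,0,-0.2],[0,0,0]],[0.9,[0,0,-0.4],[0,0,0]],[0.9,[0,0,-0.5],[0,0,0]],[0.9,[0,0,-0.5],[0,0,0]]]' | head -2
python3 -m handwheel '[[1,[-0.9,0.1,0],[0,0,0]],[1,[-0.9,0.1,0],[0,0,0]],[1,[-0.9,0.1,0],[0,0,0]],[1,[-0.9,0.1,0],[0,0,0]],[1,[-0.9,0.1,0],[0,0,0]]]'
python3 -m handwheel '[[1,[-0.1,0.9,0],[0,0,0]],[1,[-0.1,0.9,0],[0,0,0]],[1,[-0.1,0.9,0],[0,0,0]],[1,[-0.1,0.9,0],[0,0,0]],[1,[-0.1,0.9,0],[0,0,0]]]' | head -2
python3 - <<'E'
from h import *
for n in('top','scene'):
  _,W=cloud(n); f=W.reshape(-1,3)
  for X,R in(((.625,-.089),.022),((.6325,-.2375),.025)):
    r=np.hypot(f[:,0]-X[0],f[:,1]-X[1]); m=(r<R)&(r>.013)&(f[:,2]>.05); w=f[m]
    if len(w)<5: print(n,X,len(w)); continue
    A=np.c_[w[:,:2]-X,np.ones(len(w))]; k=np.linalg.lstsq(A,w[:,2],rcond=None)[0]
    print(n,X,len(w),'med',np.median(w[:,2]).round(4),'slope',k[:2].round(3),cv2.minEnclosingCircle((w[:,:2]*1000).astype(np.float32)))
E
```

```text
time: 25.48
eef_pos: [0.6344, -0.2374, 0.2159]
ee_rot: [3.121, -0.356, 0.001]
contact_force: [-0.5, -0.9, 0.6]
gripper_width: 0.892
finger_force: 0.0
time: 25.9
eef_pos: [0.6349, -0.2376, 0.321]
time: 26.32
eef_pos: [0.4502, -0.2151, 0.315]
ee_rot: [-3.12, 0.357, 0.005]
contact_force: [1.7, -0.8, 0.7]
gripper_width: 1.0
finger_force: 0.0
time: 26.73
eef_pos: [0.3928, -0.3913, 0.3152]
top (0.625, -0.089) 183 med 0.0579 slope [ 0.002 -0.029] ((624.7974243164062, -89.73932647705078), 21.605764389038086)
top (0.6325, -0.2375) 310 med 0.0582 slope [ 0.009 -0.016] ((632.3981323242188, -237.58546447753906), 24.59770393371582)
scene (0.625, -0.089) 86 med 0.0544 slope [ 0.016 -0.031] ((625.1534423828125, -87.81271362304688), 21.381019592285156)
scene (0.6325, -0.2375) 80 med 0.0544 slope [ 0.028 -0.004] ((633.2801513671875, -235.77362060546875), 23.921302795410156)
```

Both stacks measure 58 mm high by depth, as expected for fully seated parts. They are level and centred on their posts, and the arm is clear.

```bash
python3 -m handwheel '[[1,[0,0,0],[0,0,0]],[1,[0,0,0],[0,0,0]],[1,[0,0,0],[0,0,0]]]' | head -2; python3 -c "
from station import robot; print(robot.job_done())"
```

```text
time: 27.08
eef_pos: [0.395, -0.386, 0.3155]
the job is handed in; nothing more can be done
None
```

Job handed in at 27 s: large gear, flat ring and small gear are on the round-base post, sleeve and hexagon nut on the square-base post, all flat and fully down by depth check; the first try at the ring slid off and pushed it about 10 mm (about 61 N of contact force), and the second grip held.

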